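# Slide a chitted seed potato into the camera tunnel

### The arm

A 7-joint arm with a two-finger parallel gripper is mounted at the origin on the work surface. World frame = base frame: x ahead of the robot, y to its left, z up, the work surface at z = 0. Lengths are in mm, angles in rad, forces in N, time in s.
With the tool pointing down it reaches from about 400 to 875 mm from the base axis. Payload 4.4 kg.
Tool frame: the origin (TCP) lies midway between the tips of the shut fingers; the grasp point (between the pads) lies 19 mm behind it (ctrl.pinch_z is the distance from the TCP to the grasp point, in mm); z points along the fingers, y is the line along which they close (so a half turn about z gives the same grasp; the last joint's range is limited). The gripper opens to 85 mm and grips with 20 to 120 N. Pads are 22 mm wide; open, the fingers measure 114 mm over their backs; the gripper's body (76 mm by 85 mm) begins 54 mm behind the grasp point. The pads swing forward as they close: fully open they stand 13 mm farther back than shut.
Start: joints at [-1.323, 0.628, 0.038, 1.517, -0.027, 0.996, -0.02], TCP at [200.615, 618.281, 231.313] pointing down, gripper open.
Joint ranges: [-3.06, 3.06], [-0.37, 2.12], [-1.25, 1.32], [0.18, 2.47], [-1.1, 4.24], [0.23, 1.98], [-2.94, 2.94]. Speed limits (rad/s): [2.57, 2.57, 3.14, 3.14, 3.14, 3.14, 3.14].

### API

Orientations are given as [roll, pitch, yaw] about the fixed x, y, z axes, in that order (R = Rz(yaw) Ry(pitch) Rx(roll)).
In Python, from cell import read_state, cams, order, ctrl gives the robot as it stands.
- The arm moves only by the tool move_arm, never from a script. Its argument "targets" is text: rows parted by semicolons, each of 7 numbers parted by spaces: the gripper's target within -1 to 1 (fully open at 1, half-way at 0, shut at -1), then the shift along the tool's x, y, z in cm, then the turn, a rotation vector about the tool's x, y, z in degrees. A call has 1 to 5 rows; each row shifts and turns the commanded pose from where the row before left it, along the tool's axes as they then stand; what a row does not reach is not made up. A row lasts 1/12 s, in which the tool goes at most 41.7 mm and 7.16 degrees, less where a joint would pass 70% of its speed; a pose out of reach is approached as far as the arm can. A call with a gripper value outside its range is refused whole. The fingers move at their own pace and stop on an object; the grip force is fixed at half the most. Time passes only in rows, so rows that do not move let the fingers close. It gives the time, the measured TCP pose, the force, the opening and the grip force at its end, in the units of the state.
- read_state(): the state, without advancing time (a new reading comes with each control period).
- cams.get_image(name): name is "side" or "top"; returns a dict with "color" (480x640x3 uint8, red, green, blue), "fovy" (degrees; the focal length in pixels is half the picture's height over the tangent of half this angle, whatever the lens; pixels are square), "cx", "cy" (the principal point, pixels), "rvec" (rotation vector, rad) and "tvec" (3), from world to camera coordinates, as OpenCV has them. Camera axes: x right, y down, z forward; pixel columns grow to the right and rows downward; lengths in mm; the calibration is good to about 2 mm. A picture is of the moment at which its call begins. There is no depth.
- order.finish_job(): hands the job in; it is judged then, once.
The state is a dict: "clock": time; "qpos": joint angles; "qd": joint speeds; "tau": joint torques, N m; "eef_pos": TCP position; "tool_rot": TCP orientation; "force": force on the tool from outside, world axes, zero at the start; "torque": the same for the moment, N m; "width": finger opening in mm; "gripper_force": force on a finger pad.
Only numpy, scipy, OpenCV 4.12 (cv2) and the standard library are available. Lean on these libraries where they do the work, as an engineer would, in place of code of your own. Each camera call takes 0.05 s, during which the arm holds its last target. There are 200 camera calls.

### The job

A sprouted seed potato waits on its sample tray on the loading track of the camera tunnel. With one fingertip press the cover's finger flange down and keep the spring-closed cover up, while the other fingertip pushes the tray by its upright end plate along the track, under the cover, until it is fully home against the stop, without the cover touching the tray or the potato; then take the hand away and let the cover close. Only press and push: do not lift the tray, and leave the other things on the bench where they are.

Things in the scene. Friction and masses are not known exactly. Their poses are not given: they have to be found in the camera images.
- tunnel: the grey bench-top camera tunnel; it never moves. Origin on the bench under the middle of the cover's front edge; x along the loading track into the tunnel, y left, z up. The track is a level steel deck, top 45 mm above the bench, 76 wide, x = -194 to 102 mm, with rails 7 high, inner faces at y = +-29.5. The camera head (130 wide, 112 high) stands at x = 104 to 214
- cover (a joint): black arched light cover, 80 mm wide, 61 high above the deck, x = 0 to 98 mm of the tunnel, turning with its finger flange on a rod along the track's left side (y = 42, z = 59 mm). 0 = shut (front end plate hangs to 10 mm above the deck), 1.1 rad = fully up at its limit; the right side rises. A damped spring shuts it. From 0.9 rad the tray and potato pass freely
- flange (a point): middle of the finger flange, a flat steel plate with black pad, one piece with the cover, left of the track from x = -188 to -46 mm of the tunnel; it stands out 40 mm from the rod (this point 27 mm). Shut, it leans up to the left at 50 degrees, outer edge at y = 68, z = 90 mm. Fully pressed it is 13 degrees below level, its top at y = 67 is 54 mm above the bench. About 6 N holds it down
- tray_end (a point): middle of the outer face of the tray's upright end plate (36 mm wide, 26 high, 4 thick, on the deck), the face to push, 13 mm above the deck. At home it is at x = -47 mm of the tunnel, outside the cover
- tray_front (a point): middle of the lower front edge of the tray, on the deck, 125 mm ahead of the end plate's outer face. The tray (about 160 g) is one loose white piece with its potato: a cup 70 mm long, 56 wide, 12 high, sprout tips 46 above the deck, and a flat stem 55 long, 24 wide, 5 high from the cup to the end plate. It slides between the rails with 1.5 mm play each side
- stop_face (a point): the middle of the foot of the rubber stop inside the tunnel, on the deck, 78 mm behind the cover's front edge; the tray is fully home when its front edge meets it
- half_potato: bystander: a halved seed potato, 53 mm across, 29 high, cut face down, on the bench
- brush: bystander: a tuber brush 150 mm long lying on the bench
- spray: bystander: a white bottle 48 mm across, 120 high, on the bench
- dish: bystander: a steel dish 80 mm across, 35 high, on the bench
Not all that is in view belongs to the job. Leave any blue or orange look-alike of the part that bears tray_end alone.

How it is judged (in metres and radians):
On the way, in this order (a step that is already met when the one before it is completed fails the run):
1. a finger holds the cover up while the tray is still outside (value of joint cover above 0.75 rad and contact force between the fingers and cover above 0.3 N and x of tray_front in the frame of tunnel below 0.002 m), for 0.1 s.
2. with the cover still held up, the other finger pushes the tray under it (value of joint cover above 0.75 rad and contact force between the fingers and cover above 0.3 N and contact force between the fingers and tray above 0.05 N and x of tray_front in the frame of tunnel between 0.015 and 0.072 m), for 0.1 s.
At the end, for the whole second after the job is handed in: the tray lies flat on the deck with its front edge within 4.5 mm of the stop, at rest, and the cover is shut (within 0.05 rad) (x of tray_front in the frame of tunnel above 0.0735 m and z of tray_front in the frame of tunnel below 0.049 m and angle between tray_front's own z axis and vertical below 0.06 rad and value of joint cover below 0.05 rad and linear speed of tray below 0.01 m/s); the robot touches nothing.
It fails at once if the cover touches the tray or the potato (contact force between cover and tray above 0.5 N).
It fails at once if the tray is lifted or tipped (z of tray_front in the frame of tunnel above 0.053 m or z of tray_end in the frame of tunnel above 0.067 m or angle between tray_end's own z axis and vertical above 0.15 rad).
It fails at once if a bystander is moved (distance of any of half_potato, brush, spray, dish from where it was at the start of the episode above 0.02 m).
It also fails if it takes over 46 s, if anything falls off the work surface, if the arm or the gripper's body presses on something with over 40 N, if the wrist force passes 120 N, or if a joint passes its speed limit or range.

## Working session

There is one attempt and no reset: what is moved stays moved. The work goes in short steps, Python scripts to look and compute and a tool call to move; the robot and the scene stay as the last step left them, time stands still between calls to the robot, and variables do not carry over. Pictures are saved under pics/ and viewed, at most 10 in all, crops included, and the job is handed in when it is done.

Besides the shell and the picture viewer there is one more tool, called after ">>>" as name(argument=value, ...) on one line, values as JSON. move_arm: Moves the arm, as the interface text tells. Its arguments: {"type":"object","properties":{"targets":{"type":"string"}},"required":["targets"]}

```bash
mkdir -p pics; ls
python3 - <<'E'
from cell import read_state, cams, order, ctrl
import cv2,numpy as np
s=read_state();print(s)
for n in("side","top"):
    d=cams.get_image(n);cv2.imwrite(f"pics/{n}0.png",d["color"][:,:,::-1]);np.savez(f"{n}0.npz",**d)
    R=cv2.Rodrigues(np.array(d["rvec"],float))[0];print(n,d["fovy"],d["cx"],d["cy"],-R.T@np.array(d["tvec"]),R[2])
E
```

```text
pics
{'clock': 0.0, 'qpos': array([-1.32282652,  0.62933137,  0.03843854,  1.51837089, -0.02699788,
        0.99629289, -0.02001152]), 'qd': array([-0.00107844,  0.00074242, -0.00236912, -0.00032607,  0.00166932,
       -0.00216933, -0.00064316]), 'tau': array([ 1.13504284e-03, -5.63392997e+01,  1.22714102e+00, -1.93437016e+01,
        1.12896395e-02,  1.06587005e-02, -1.86386603e-05]), 'eef_pos': array([200.39893914, 617.68117047, 230.39766781]), 'tool_rot': array([-3.13970820e+00,  2.39680756e-05,  2.82781520e+00]), 'force': array([ 0.09918255, -0.43750848,  0.27064529]), 'torque': array([ 0.02446386,  0.03863306, -0.00401666]), 'gripper_force': 0.0, 'width': 85.3794521137439}
side 57.657563257087055 316.9551393235098 242.16749349913349 [290.04929294 626.29139047 489.02668646] [ 0.39682441 -0.74594632 -0.534878  ]
top 57.45759977114413 315.82490908521766 243.92722812236272 [465.65509776  71.26157332 830.03403214] [ 0.14142144 -0.00282388 -0.98994545]
```

View pics/side0.png

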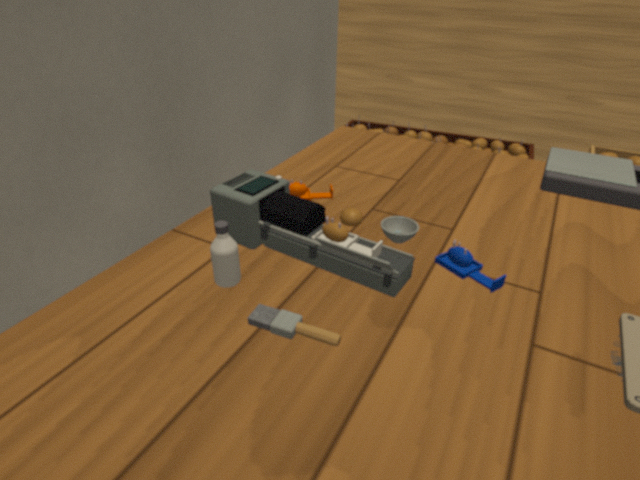

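View pics/top0.png

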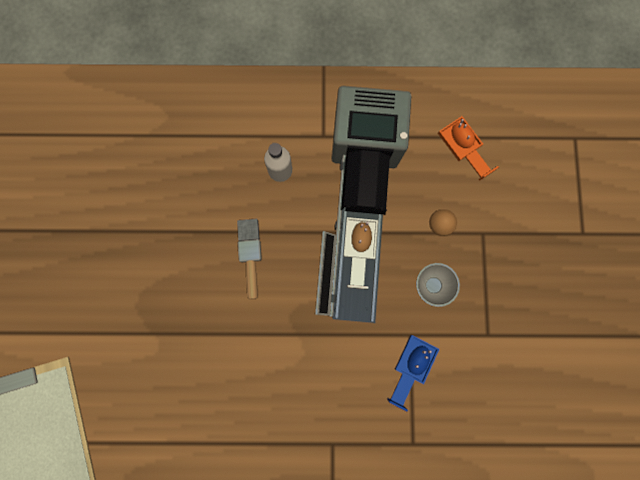

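The top view shows the tunnel pointing up the image, with the cover front near (364,212) and the flange at (325,273). Candidates for the tray end plate: white (358,288) on the track, blue (398,405), orange (487,172). I choose the white one on the track and check it in a close crop.

```bash
python3 - <<'E'
import cv2,numpy as np
a=cv2.imread("pics/top0.png")[195:335,300:400];cv2.imwrite("pics/c1.png",cv2.resize(a,None,fx=4.2,fy=4.2,interpolation=cv2.INTER_CUBIC))
E
cat > h.py <<'E'
import cv2,numpy as np
from scipy.spatial.transform import Rotation as Ro
def cam(d):
    f=240/np.tan(np.radians(float(d["fovy"]))/2)
    K=np.array([[f,0,float(d["cx"])],[0,f,float(d["cy"])],[0,0,1]])
    return K,cv2.Rodrigues(np.array(d["rvec"],float))[0],np.array(d["tvec"],float)
def ray(d,u,v,z):
    K,R,t=cam(d);c=-R.T@t;r=R.T@np.linalg.inv(K)@[u,v,1];return c+r*(z-c[2])/r[2]
def proj(d,P):
    K,R,t=cam(d);q=(K@(R@np.atleast_2d(P).T+t[:,None])).T;return q[:,:2]/q[:,2:]
E
```

```text
(no output)
```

View pics/c1.png

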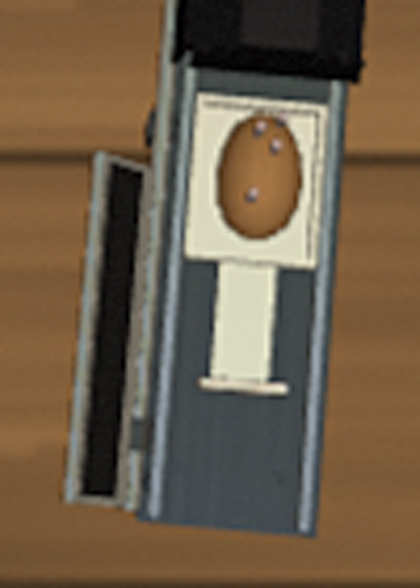

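The crop shows the white tray with its stem and end plate (outer edge (200,388)-(288,394) in crop) on the track. The flange with its black pad is at left, and the deck's near corners are at (137,518) and (316,536). This confirms the choice.

Run:
```python
from h import *
from scipy.optimize import least_squares
d=dict(np.load("top0.npz"));s=dict(np.load("side0.npz"))
p=lambda u,v,z:ray(d,300+u/4.2-.4,195+v/4.2-.4,z)
A=[(p(137,518,45),(-194,38)),(p(316,536,45),(-194,-38))]
L1,L2=p(155,516,52),p(190,75,52);R1,R2=p(309,532,52),p(342,80,52)
print("corners",A[0][0],A[1][0],"rail yaw",[np.degrees(np.arctan2(*(b-a)[1::-1])) for a,b in((L1,L2),(R1,R2))])
print("rails",L1,R1)
fl=[p(95,152,90),p(66,500,90)];print("flange outer",fl)
yaw=np.arctan2(*(fl[0]-fl[1])[1::-1]);print(np.degrees(yaw))
def res(q):
    c,si=np.cos(q[2]),np.sin(q[2]);T=lambda x,y:np.array([q[0]+c*x-si*y,q[1]+si*x+c*y])
    r=[a[:2]-T(*b) for a,b in A]+[fl[0][:2]-T(-46,68),fl[1][:2]-T(-188,68)]
    for P in(L1,L2,R1,R2):
        y=-si*(P[0]-q[0])+c*(P[1]-q[1]); r.append([abs(y)-31.5,0])
    return np.concatenate(r)
o=least_squares(res,[500,0,0]);q=o.x;print(q,np.round(o.fun,1))
c,si=np.cos(q[2]),np.sin(q[2]);M=np.array([[c,-si,0,q[0]],[si,c,0,q[1]],[0,0,1,0],[0,0,0,1]]);np.save("M.npy",M)
inv=lambda P:np.round(np.linalg.inv(M)@np.append(P,1),1)[:3]
print("tray end L/R top",inv(p(200,388,71)),inv(p(288,394,71)))
print("tray front",inv(p(197,94,57)),inv(p(326,104,57)))
# overlay on side
im=cv2.imread("pics/side0.png");
for P in[(-194,38,45),(-194,-38,45),(-188,68,90),(-46,68,90),(-194,38,0),(104,65,112),(0,0,106),(214,65,112)]:
    u=proj(s,(M@[*P,1])[:3])[0];cv2.circle(im,tuple(int(x*8) for x in u),12,(0,0,255),-1,cv2.LINE_AA,3)
    print(P,(M@[*P,1])[:3].round(1),u.round(1))
cv2.imwrite("pics/c2.png",cv2.resize(im[160:310,190:430],None,fx=3.3,fy=3.3))
```

```text
corners [445.76950875  39.24328708  45.        ] [438.73926414 -36.07517551  45.        ] rail yaw [np.float64(-4.641277967661559), np.float64(-4.954877857689408)]
rails [446.81410591  32.01439137  52.        ] [440.60571919 -32.21882498  52.        ]
flange outer [array([594.20030719,  58.32096635,  90.        ]), array([453.80166194,  69.30675071,  90.        ])]
-4.47411136889097
[ 6.35091795e+02 -1.53508548e+01 -8.51490834e-02] [ 0.7  0.2  0.2  0.6 -0.8  2.   0.2  0.9 -0.3  0.   0.5  0.   1.8  0.
  2.1  0. ]
tray end L/R top [-137.8   18.1   71. ] [-137.   -18.1   71. ]
tray front [-12.1  28.6  57. ] [-11.4 -26.8  57. ]
(-194, 38, 45) [445.  39.  45.] [398.6 278.4]
(-194, -38, 45) [438.6 -36.7  45. ] [416.1 257.5]
(-188, 68, 90) [453.6  68.4  90. ] [390.5 263.9]
(-46, 68, 90) [595.   56.3  90. ] [316.1 237.2]
(-194, 38, 0) [445.  39.   0.] [395.6 299.1]
(104, 65, 112) [744.2  40.6 112. ] [250.6 202.6]
(0, 0, 106) [635.1 -15.4 106. ] [315.8 207. ]
(214, 65, 112) [853.8  31.2 112. ] [208.4 188.1]
```

View pics/c2.png

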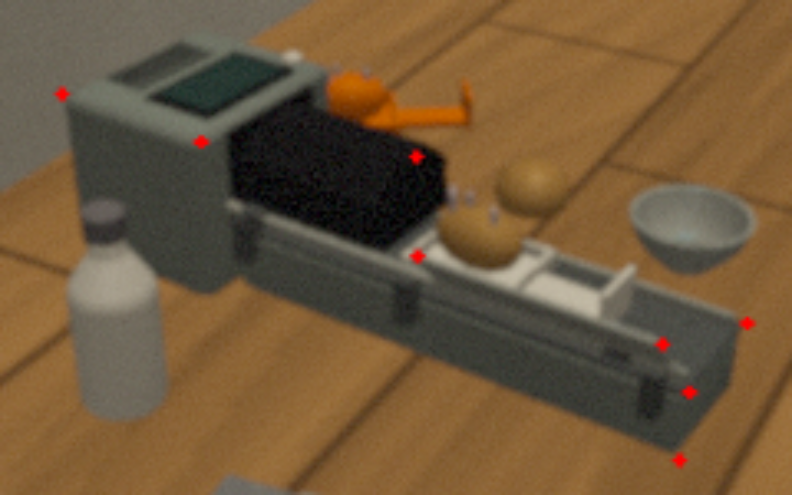

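The projected model corners fall within about 2-3 mm of the side picture, so the tunnel pose is good. The tray's end face is at x ≈ -137.5. Next I set the finger opening to about 52 mm and align the yaw with the tunnel.

>>> move_arm(targets="0.22 0 0 0 0 0 -6.5; 0.22 0 0 0 0 0 -6.6; 0.22 0 0 0 0 0 0; 0.22 0 0 0 0 0 0; 0.22 0 0 0 0 0 0")

```text
clock: 0.52
eef_pos: [200.7, 618.1, 231.1]
tool_rot: [-3.141, -0.0, 3.053]
force: [-1.1, -0.6, 0.4]
width: 52.0
gripper_force: 0.0
```

```bash
cat > g.py <<'E'
import sys
from h import *
from cell import read_state
M=np.load("M.npy");s=read_state()
T=Ro.from_euler("xyz",s["tool_rot"]).as_matrix()
P=np.linalg.inv(M)@np.append(s["eef_pos"],1)
print("t",s["clock"],"tunnel",P[:3].round(1),"w",round(s["width"],1),"F",s["force"].round(1),"tool yaw off deg",np.degrees(s["tool_rot"][2])-180+4.88, "tilt",T[:,2].round(3))
if len(sys.argv)>3:
    g=(M@[*map(float,sys.argv[1:4]),1])[:3];print("tool shift cm",(T.T@(g-s["eef_pos"])/10).round(2))
E
python3 g.py -157 35 231
```

```text
t 0.5167 tunnel [-486.7  594.2  231.1] w 52.0 F [-1.1 -0.6  0.4] tool yaw off deg -0.17105237505685533 tilt [-0. -0. -1.]
tool shift cm [-3.314e+01 -5.582e+01  3.000e-02]
```

>>> move_arm(targets="0.22 -2 -3.3 0 0 0 0; 0.22 -2 -3.3 0 0 0 0; 0.22 -2 -3.3 0 0 0 0; 0.22 -2 -3.3 0 0 0 0; 0.22 -2 -3.3 0 0 0 0")

```text
clock: 0.93
eef_pos: [286.7, 443.7, 231.3]
tool_rot: [3.142, 0.0, 3.054]
force: [1.5, -0.1, -0.6]
width: 52.1
gripper_force: 0.0
```

>>> move_arm(targets="0.22 -2 -3.3 0 0 0 0; 0.22 -2 -3.3 0 0 0 0; 0.22 -2 -3.3 0 0 0 0; 0.22 -2 -3.3 0 0 0 0; 0.22 -2 -3.3 0 0 0 0")

```text
clock: 1.35
eef_pos: [372.4, 270.8, 231.5]
tool_rot: [3.141, 0.0, 3.054]
force: [0.6, 0.7, -0.0]
width: 52.2
gripper_force: 0.0
```

>>> move_arm(targets="0.22 -2 -3.3 0 0 0 0; 0.22 -2 -3.3 0 0 0 0; 0.22 -2 -3.3 0 0 0 0; 0.22 -2 -3.3 0 0 0 0; 0.22 0 0 0 0 0 0")

```text
clock: 1.77
eef_pos: [443.8, 125.8, 231.6]
tool_rot: [-3.138, 0.003, 3.042]
force: [0.5, 0.3, 0.9]
width: 52.1
gripper_force: 0.0
```

```bash
python3 g.py -157 35 231
```

```text
t 1.7667 tunnel [-202.6  124.4  231.6] w 52.1 F [0.5 0.3 0.9] tool yaw off deg -0.8296478016285347 tilt [ 0.003 -0.004 -1.   ]
tool shift cm [-4.69 -8.87  0.11]
```

>>> move_arm(targets="0.22 -1.2 -2.2 0 0 0 0; 0.22 -1.2 -2.2 0 0 0 0; 0.22 -1.2 -2.2 0 0 0 0; 0.22 -1.1 -2.2 0 0 0 0; 0.22 0 0 0 0 0 0")

```text
clock: 2.18
eef_pos: [481.5, 37.3, 231.5]
tool_rot: [-3.139, 0.002, 3.047]
force: [-0.1, -0.9, 0.1]
width: 52.1
gripper_force: 0.0
```

```bash
python3 g.py -157 35 120
```

```text
t 2.1833 tunnel [-157.5   39.4  231.5] w 52.1 F [-0.1 -0.9  0.1] tool yaw off deg -0.5299419800444083 tilt [ 0.002 -0.003 -1.   ]
tool shift cm [-0.03 -0.41 11.15]
```

>>> move_arm(targets="0.22 0 -0.2 3 0 0 -0.4; 0.22 0 -0.2 3 0 0 0; 0.22 0 0 3 0 0 0; 0.22 0 0 2 0 0 0; 0.22 0 0 0 0 0 0")

```text
clock: 2.6
eef_pos: [476.4, 38.8, 118.1]
tool_rot: [-3.14, -0.007, 3.062]
force: [-1.2, 0.7, 0.9]
width: 52.0
gripper_force: 0.0
```

```bash
python3 g.py -157 35 92
python3 - <<'E'
from h import *
from cell import cams
out=[]
for n,(a,b,c,e) in {"side":(150,310,250,430),"top":(180,340,280,460)}.items():
    d=cams.get_image(n);np.savez(n+"1.npz",**d);out.append(cv2.resize(d["color"][a:b,c:e,::-1],None,fx=2.2,fy=2.2,interpolation=cv2.INTER_CUBIC))
cv2.imwrite("pics/v1.png",np.hstack(out))
E
```

```text
t 2.6 tunnel [-162.7   40.5  118.1] w 52.0 F [-1.2  0.7  0.9] tool yaw off deg 0.3356113923365216 tilt [-0.007 -0.001 -1.   ]
tool shift cm [-0.59 -0.55  2.6 ]
```

View pics/v1.png

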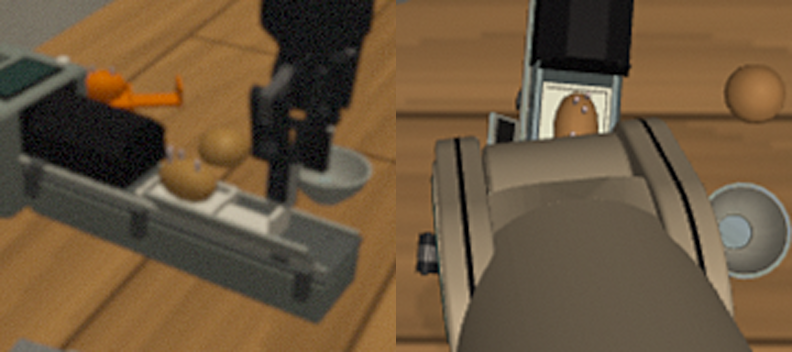

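The side view shows the left fingertip near crop (277,205) and the right one near (318,170), both still above the track and behind the end plate. The arm blocks the top view. I'll check the tip positions by projection.

Run:
```python
from h import *
d=dict(np.load("side1.npz"));M=np.load("M.npy")
for y in(40.5+26,40.5+40.5,40.5-26,40.5-40.5):
  for x in(-173.7,-151.7):
    print(x,y,[((proj(d,(M@[x,y,z,1])[:3])[0]-[250,150])*2.2).round(0).tolist() for z in(118,126)])
a=cv2.imread("pics/v1.png")[:,200:396];a=cv2.resize(a[100:260],None,fx=4,fy=3.6,interpolation=cv2.INTER_CUBIC);a=np.clip(a.astype(float)*1.6,0,255);cv2.imwrite("pics/v1b.png",a)
```

```text
-173.7 66.5 [[296.0, 211.0], [297.0, 202.0]]
-151.7 66.5 [[268.0, 202.0], [269.0, 192.0]]
-173.7 81.0 [[287.0, 220.0], [288.0, 211.0]]
-151.7 81.0 [[259.0, 211.0], [260.0, 201.0]]
-173.7 14.5 [[326.0, 180.0], [327.0, 171.0]]
-151.7 14.5 [[300.0, 172.0], [301.0, 163.0]]
-173.7 0.0 [[334.0, 172.0], [335.0, 163.0]]
-151.7 0.0 [[308.0, 164.0], [309.0, 155.0]][ WARN:0@0.232] global loadsave.cpp:1063 imwrite_ Unsupported depth image for selected encoder is fallbacked to CV_8U.
```

View pics/v1b.png

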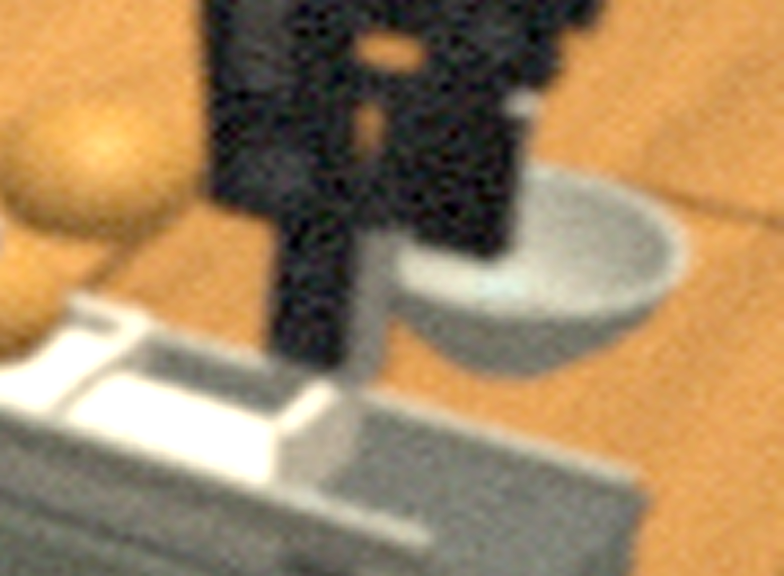

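The view matches the projection: tips about 7 mm above the TCP and inner faces where expected. I correct the small offset before pressing.

>>> move_arm(targets="0.22 -0.3 -0.4 0 0 0 0; 0.22 -0.2 -0.1 0 0 0 0; 0.22 0 0 0 0 0 0; 0.22 0 0 0 0 0 0")

```text
clock: 3.03
eef_pos: [484.8, 32.9, 122.3]
tool_rot: [3.141, 0.002, 3.063]
force: [-0.3, -0.7, 0.3]
width: 52.2
gripper_force: 0.0
```

```bash
python3 g.py -157 35 92
```

```text
t 3.0333 tunnel [-153.8   35.3  122.3] w 52.2 F [-0.3 -0.7  0.3] tool yaw off deg 0.3575692621752795 tilt [ 0.002  0.    -1.   ]
tool shift cm [ 0.32 -0.03  3.03]
```

>>> move_arm(targets="0.22 0.3 0 1 0 0 0; 0.22 0 0 1 0 0 0; 0.22 0 0 1 0 0 0; 0.22 0 0 0.5 0 0 0; 0.22 0 0 0.5 0 0 0")

```text
clock: 3.45
eef_pos: [481.1, 33.0, 80.8]
tool_rot: [-3.141, 0.0, 3.063]
force: [-0.9, -0.6, 6.2]
width: 52.0
gripper_force: 2.8
```

>>> move_arm(targets="0.22 0 0 0.4 0 0 0; 0.22 0 0 0.4 0 0 0; 0.22 0 0 0.4 0 0 0; 0.22 0 0 0.4 0 0 0; 0.22 0 0 0 0 0 0")

```text
clock: 3.87
eef_pos: [482.0, 34.0, 65.2]
tool_rot: [3.141, 0.002, 3.064]
force: [0.7, 0.7, 5.3]
width: 52.2
gripper_force: 2.6
```

```bash
python3 g.py -157 35 50
```

```text
t 3.8667 tunnel [-156.7   36.2   65.2] w 52.2 F [0.7 0.7 5.3] tool yaw off deg 0.4173053770846922 tilt [ 0.002  0.001 -1.   ]
tool shift cm [ 0.03 -0.12  1.52]
```

Contact with the flange is smooth at about 5-6 N. I press on slowly until the force rises at the limit.

>>> move_arm(targets="0.22 0 0 0.3 0 0 0; 0.22 0 0 0.3 0 0 0; 0.22 0 0 0.3 0 0 0; 0.22 0 0 0 0 0 0; 0.22 0 0 0 0 0 0")

```text
clock: 4.28
eef_pos: [482.2, 35.6, 56.6]
tool_rot: [3.139, 0.002, 3.065]
force: [-0.0, 4.9, 6.1]
width: 52.0
gripper_force: 3.3
```

>>> move_arm(targets="0.22 0 0 0.2 0 0 0; 0.22 0 0 0 0 0 0; 0.22 0 0 0 0 0 0")

```text
clock: 4.53
eef_pos: [482.2, 35.5, 54.7]
tool_rot: [3.139, 0.002, 3.065]
force: [-0.4, 4.1, 5.9]
width: 52.0
gripper_force: 3.5
```

>>> move_arm(targets="0.22 0 0 0.2 0 0 0; 0.22 0 0 0 0 0 0; 0.22 0 0 0 0 0 0")

```text
clock: 4.78
eef_pos: [482.2, 35.4, 52.6]
tool_rot: [3.139, 0.002, 3.065]
force: [0.0, 4.0, 6.0]
width: 52.2
gripper_force: 3.6
```

```bash
python3 g.py -157 35 50
python3 - <<'E'
from h import *
from cell import cams
d=cams.get_image("side");np.savez("side2.npz",**d);a=d["color"][150:310,250:430,::-1]
cv2.imwrite("pics/v2.png",np.clip(cv2.resize(a,None,fx=3.7,fy=3.7,interpolation=cv2.INTER_CUBIC)*1.4,0,255).astype(np.uint8))
E
```

```text
t 4.7833 tunnel [-156.6   37.5   52.6] w 52.2 F [0. 4. 6.] tool yaw off deg 0.4971954427083505 tilt [ 0.003  0.002 -1.   ]
tool shift cm [ 0.04 -0.26  0.26]
```

View pics/v2.png

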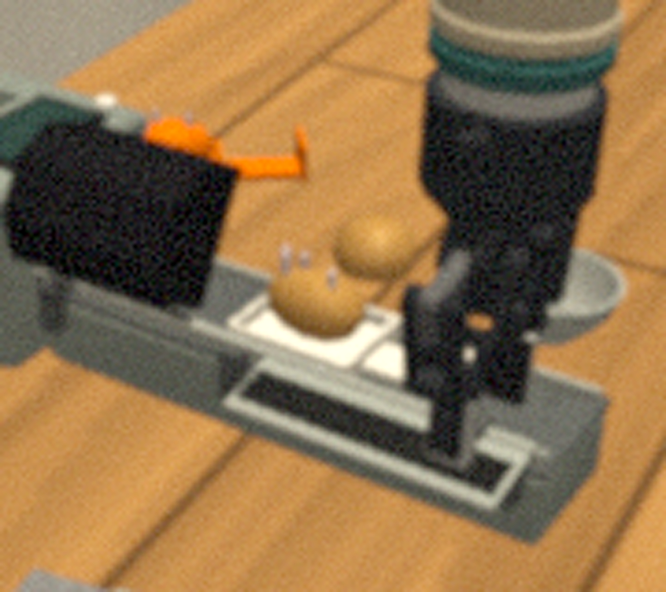

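The cover is well up (crop (120,210)). The left fingertip is on the flange at (455,455), and the tray is still in place. I press a little further to the limit.

>>> move_arm(targets="0.22 0 0 0.2 0 0 0; 0.22 0 0 0 0 0 0; 0.22 0 0 0 0 0 0")

```text
clock: 5.08
eef_pos: [482.3, 35.4, 51.6]
tool_rot: [3.139, 0.003, 3.065]
force: [-1.6, 3.5, 17.4]
width: 51.9
gripper_force: 8.7
```

>>> move_arm(targets="0.22 0 0 0.1 0 0 0; 0.22 0 0 0 0 0 0; 0.22 0 0 0 0 0 0")

```text
clock: 5.33
eef_pos: [482.3, 35.4, 51.3]
tool_rot: [3.139, 0.003, 3.065]
force: [-2.9, 4.1, 25.5]
width: 52.1
gripper_force: 12.9
```

>>> move_arm(targets="0.22 0 0 0.1 0 0 0; 0.22 0 0 0 0 0 0; 0.22 0 0 0 0 0 0")

```text
clock: 5.58
eef_pos: [482.3, 35.5, 51.0]
tool_rot: [3.139, 0.004, 3.065]
force: [-5.5, 3.7, 34.0]
width: 52.2
gripper_force: 17.2
```

The limit is reached at TCP z ≈ 51.8. I ease off 2 mm of command and start pushing.

>>> move_arm(targets="0.22 0 0 -0.2 0 0 0; 0.22 -0.2 0 0 0 0 0; 0.22 -0.3 0 0 0 0 0; 0.22 -0.3 0 0 0 0 0; 0.22 -0.3 0 0 0 0 0")

```text
clock: 6.0
eef_pos: [482.8, 35.3, 51.1]
tool_rot: [3.141, -0.018, 3.069]
force: [-21.7, 8.2, 37.3]
width: 52.0
gripper_force: 18.8
```

>>> move_arm(targets="0.22 -0.3 0 0 0 0 0; 0.22 -0.3 0 0 0 0 0; 0.22 -0.3 0 0 0 0 0; 0.22 -0.3 0 0 0 0 0; 0.22 -0.3 0 0 0 0 0")

```text
clock: 6.42
eef_pos: [483.3, 35.3, 50.6]
tool_rot: [-3.14, -0.045, 3.073]
force: [-44.6, 8.5, 60.5]
width: 52.2
gripper_force: 30.0
```

```bash
python3 g.py -58 35 52
python3 - <<'E'
from h import *
from cell import cams
d=cams.get_image("side");np.savez("side3.npz",**d);a=d["color"][150:310,250:430,::-1]
cv2.imwrite("pics/v3.png",np.clip(cv2.resize(a,None,fx=3.7,fy=3.7,interpolation=cv2.INTER_CUBIC)*1.4,0,255).astype(np.uint8))
E
```

```text
t 6.4167 tunnel [-155.6   37.6   50.6] w 52.2 F [-44.6   8.5  60.5] tool yaw off deg 0.9399184416984712 tilt [-0.045  0.002 -0.999]
tool shift cm [-9.74 -0.42 -0.58]
```

View pics/v3.png

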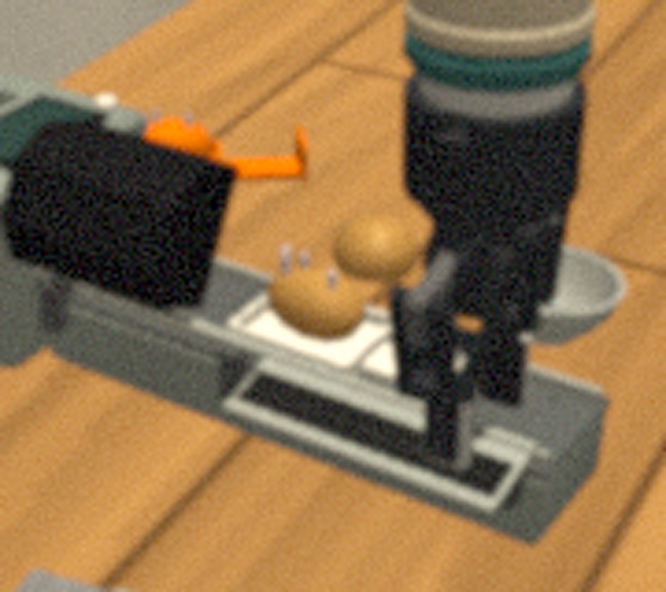

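The fingertip sticks on the rubbery pad, because pressing against the limit gives too much friction. I take the forward command back first, then ease up to just above the limit (≈6 N) before pushing again.

>>> move_arm(targets="0.22 0.5 0 0 0 0 0; 0.22 0.5 0 0 0 0 0; 0.22 0.5 0 0 0 0 0; 0.22 0.5 0 0 0 0 0; 0.22 0.5 0 0 0 0 0")

```text
clock: 6.88
eef_pos: [487.6, 35.0, 51.8]
tool_rot: [3.138, 0.012, 3.064]
force: [5.7, 2.2, 9.3]
width: 52.2
gripper_force: 4.7
```

>>> move_arm(targets="0.22 0 0 -0.1 0 0 0; 0.22 0 0 -0.1 0 0 0; 0.22 0 0 0 0 0 0; 0.22 0 0 0 0 0 0")

```text
clock: 7.22
eef_pos: [485.8, 34.9, 53.3]
tool_rot: [3.139, 0.007, 3.064]
force: [2.7, 3.5, 6.7]
width: 51.9
gripper_force: 3.6
```

```bash
python3 g.py -58 35 52
```

```text
t 7.2167 tunnel [-153.    37.4   53.3] w 51.9 F [2.7 3.5 6.7] tool yaw off deg 0.4379139152181084 tilt [ 0.008  0.002 -1.   ]
tool shift cm [-9.5  -0.31  0.2 ]
```

>>> move_arm(targets="0.22 -0.2 0 0 0 0 0; 0.22 -0.2 0 0 0 0 0; 0.22 -0.2 0 0 0 0 0; 0.22 -0.2 0 0 0 0 0; 0.22 -0.2 0 0 0 0 0")

```text
clock: 7.63
eef_pos: [489.3, 33.9, 52.1]
tool_rot: [3.141, -0.005, 3.065]
force: [-6.4, 3.5, 8.9]
width: 52.7
gripper_force: 4.8
```

```bash
python3 g.py -58 35 52
```

```text
t 7.6333 tunnel [-149.5   36.7   52.1] w 52.7 F [-6.4  3.5  8.9] tool yaw off deg 0.5174945400677631 tilt [-0.005  0.001 -1.   ]
tool shift cm [-9.15 -0.25 -0.04]
```

>>> move_arm(targets="0.22 -0.3 0 -0.05 0 0 0; 0.22 -0.3 0 -0.05 0 0 0; 0.22 -0.3 0 0 0 0 0; 0.22 -0.3 0 0 0 0 0; 0.22 -0.3 0 0 0 0 0")

```text
clock: 8.05
eef_pos: [503.4, 32.2, 53.0]
tool_rot: [3.141, -0.007, 3.065]
force: [-6.4, 2.0, 7.8]
width: 52.1
gripper_force: 4.5
```

```bash
python3 g.py -58 35 52
```

```text
t 8.05 tunnel [-135.3   36.2   53. ] w 52.1 F [-6.4  2.   7.8] tool yaw off deg 0.47531455852945204 tilt [-0.007  0.001 -1.   ]
tool shift cm [-7.73 -0.18  0.04]
```

>>> move_arm(targets="0.22 -0.3 0 0 0 0 0; 0.22 -0.3 0 0 0 0 0; 0.22 -0.3 0 0 0 0 0; 0.22 -0.3 0 0 0 0 0; 0.22 -0.3 0 0 0 0 0")

```text
clock: 8.47
eef_pos: [518.4, 31.1, 52.9]
tool_rot: [3.141, -0.007, 3.065]
force: [-6.8, 2.0, 8.7]
width: 51.9
gripper_force: 4.5
```

>>> move_arm(targets="0.22 -0.3 0 0 0 0 0; 0.22 -0.3 0 0 0 0 0; 0.22 -0.3 0 0 0 0 0; 0.22 -0.3 0 0 0 0 0; 0.22 -0.3 0 0 0 0 0")

```text
clock: 8.88
eef_pos: [533.4, 30.0, 52.9]
tool_rot: [3.141, -0.007, 3.065]
force: [-6.3, 1.1, 8.3]
width: 52.1
gripper_force: 4.5
```

```bash
python3 g.py -58 35 52
python3 - <<'E'
from h import *
from cell import cams
d=cams.get_image("side");np.savez("side4.npz",**d);a=d["color"][150:310,250:430,::-1]
cv2.imwrite("pics/v4.png",np.clip(cv2.resize(a,None,fx=3.7,fy=3.7,interpolation=cv2.INTER_CUBIC)*1.4,0,255).astype(np.uint8))
E
```

```text
t 8.8833 tunnel [-105.2   36.5   52.9] w 52.1 F [-6.3  1.1  8.3] tool yaw off deg 0.4635345302472489 tilt [-0.007  0.001 -1.   ]
tool shift cm [-4.72 -0.19  0.06]
```

View pics/v4.png

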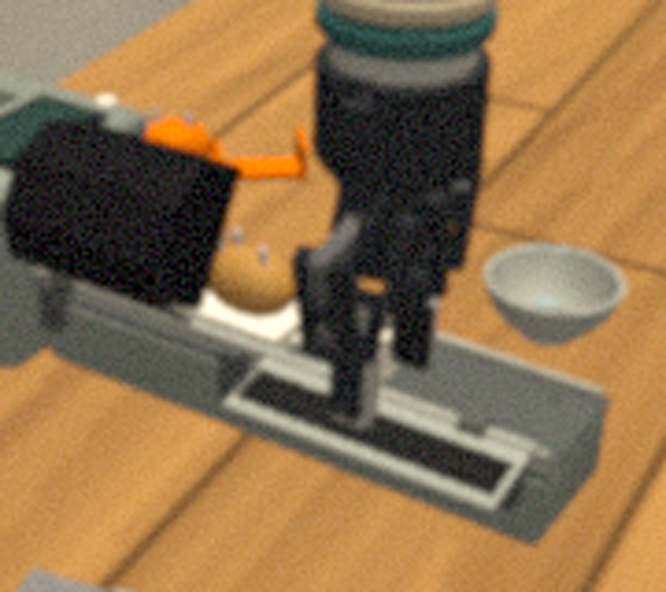

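The tray has moved about 30 mm under the raised cover, with the potato at (255,270) and the finger on the flange at (355,410). I keep pushing.

>>> move_arm(targets="0.22 -0.3 0 0 0 0 0; 0.22 -0.3 0 0 0 0 0; 0.22 -0.3 0 0 0 0 0; 0.22 -0.3 0 0 0 0 0; 0.22 -0.3 0 0 0 0 0")

```text
clock: 9.35
eef_pos: [548.6, 28.8, 52.9]
tool_rot: [3.141, -0.007, 3.065]
force: [-7.0, 1.7, 8.2]
width: 52.1
gripper_force: 4.4
```

>>> move_arm(targets="0.22 -0.3 0 0 0 0 0; 0.22 -0.3 0 0 0 0 0; 0.22 -0.3 0 0 0 0 0; 0.22 -0.3 0 0 0 0 0; 0.22 -0.3 0 0 0 0 0")

```text
clock: 9.77
eef_pos: [563.6, 27.7, 52.9]
tool_rot: [3.141, -0.007, 3.065]
force: [-5.8, 1.5, 7.0]
width: 52.2
gripper_force: 4.4
```

```bash
python3 g.py -58 35 52
```

```text
t 9.7667 tunnel [-74.9  36.8  52.9] w 52.2 F [-5.8  1.5  7. ] tool yaw off deg 0.46332696275954266 tilt [-0.007  0.001 -1.   ]
tool shift cm [-1.69 -0.2   0.08]
```

>>> move_arm(targets="0.22 -0.25 0 0 0 0 0; 0.22 -0.25 0 0 0 0 0; 0.22 -0.25 0 0 0 0 0; 0.22 -0.2 0 0 0 0 0; 0.22 -0.2 0 0 0 0 0")

```text
clock: 10.18
eef_pos: [575.1, 26.9, 52.9]
tool_rot: [3.141, -0.006, 3.064]
force: [-5.1, 2.5, 7.6]
width: 52.2
gripper_force: 4.3
```

>>> move_arm(targets="0.22 -0.1 0 0 0 0 0; 0.22 -0.1 0 0 0 0 0; 0.22 -0.1 0 0 0 0 0; 0.22 0 0 0 0 0 0")

```text
clock: 10.52
eef_pos: [578.3, 26.6, 52.9]
tool_rot: [3.141, -0.006, 3.064]
force: [-5.6, 3.1, 7.9]
width: 52.1
gripper_force: 4.0
```

```bash
python3 g.py -58 35 52
```

```text
t 10.5167 tunnel [-60.2  37.   52.9] w 52.1 F [-5.6  3.1  7.9] tool yaw off deg 0.4570857415441525 tilt [-0.006  0.001 -1.   ]
tool shift cm [-0.22 -0.2   0.09]
```

>>> move_arm(targets="0.22 -0.1 0 0 0 0 0; 0.22 -0.1 0 0 0 0 0; 0.22 0 0 0 0 0 0")

```text
clock: 10.77
eef_pos: [580.2, 26.5, 52.9]
tool_rot: [3.141, -0.006, 3.065]
force: [-4.9, 1.5, 8.1]
width: 52.2
gripper_force: 3.9
```

>>> move_arm(targets="0.22 -0.1 0 0 0 0 0; 0.22 -0.05 0 0 0 0 0; 0.22 0 0 0 0 0 0")

```text
clock: 11.02
eef_pos: [580.9, 26.4, 52.9]
tool_rot: [3.141, -0.008, 3.064]
force: [-7.3, 1.5, 9.3]
width: 52.3
gripper_force: 5.2
```

>>> move_arm(targets="0.22 -0.1 0 0 0 0 0; 0.22 -0.05 0 0 0 0 0; 0.22 0 0 0 0 0 0")

```text
clock: 11.27
eef_pos: [580.9, 26.3, 52.7]
tool_rot: [3.141, -0.011, 3.064]
force: [-9.3, 2.4, 9.9]
width: 52.2
gripper_force: 6.3
```

```bash
python3 g.py -58 35 52
```

```text
t 11.2667 tunnel [-57.5  36.9  52.7] w 52.2 F [-9.3  2.4  9.9] tool yaw off deg 0.4370235841817065 tilt [-0.011  0.001 -1.   ]
tool shift cm [ 0.05 -0.19  0.07]
```

The tray is home: motion stopped at -46.5 mm and the force is rising. I back off, then raise and let the cover close.

>>> move_arm(targets="0.22 0.2 0 0 0 0 0; 0.22 0.3 0 0 0 0 0; 0.22 0.4 0 0 0 0 0; 0.22 0.4 0 0 0 0 0; 0.22 0 0 0 0 0 0")

```text
clock: 11.68
eef_pos: [576.4, 26.8, 54.6]
tool_rot: [3.14, 0.007, 3.063]
force: [2.4, 1.6, 7.3]
width: 52.4
gripper_force: 3.6
```

>>> move_arm(targets="0.22 0 0 -0.5 0 0 0; 0.22 0 0 -0.5 0 0 0; 0.22 0 0 -0.6 0 0 0; 0.22 0 0 -0.7 0 0 0; 0.22 0 0 -0.7 0 0 0")

```text
clock: 12.1
eef_pos: [572.5, 25.5, 83.7]
tool_rot: [-3.141, -0.001, 3.063]
force: [-0.4, -1.3, -0.1]
width: 52.1
gripper_force: 1.4
```

>>> move_arm(targets="0.22 0 0 -0.8 0 0 0; 0.22 0 0 -1 0 0 0; 0.22 0 0 -2 0 0 0; 0.22 0 0 -3 0 0 0; 0.22 0 0 -3 0 0 0")

```text
clock: 12.52
eef_pos: [572.4, 26.6, 182.5]
tool_rot: [3.141, -0.002, 3.064]
force: [0.7, 0.5, -0.0]
width: 51.9
gripper_force: 0.0
```

>>> move_arm(targets="0.22 3 2 0 0 0 0; 0.22 3 2.5 0 0 0 0; 0.22 3 2.5 0 0 0 0; 0.22 2 3 0 0 0 0; 0.22 2 3 0 0 0 0")

```text
clock: 12.93
eef_pos: [452.1, 167.1, 182.3]
tool_rot: [3.141, 0.0, 3.063]
force: [0.1, 0.5, -0.4]
width: 52.0
gripper_force: 0.0
```

>>> move_arm(targets="0.22 2 3 0 0 0 0; 0.22 2 3 0 0 0 0; 0.22 2 3 0 0 0 0; 0.22 0 0 0 0 0 0; 0.22 0 0 0 0 0 0")

```text
clock: 13.35
eef_pos: [399.5, 263.0, 182.0]
tool_rot: [3.14, -0.0, 3.069]
force: [-0.0, -0.0, -0.9]
width: 52.1
gripper_force: 0.0
```

```bash
python3 g.py
python3 - <<'E'
from h import *
from cell import cams
out=[]
for n,(a,b,c,e) in {"side":(150,310,250,430),"top":(180,340,280,460)}.items():
    d=cams.get_image(n);np.savez(n+"5.npz",**d);out.append(cv2.resize(d["color"][a:b,c:e,::-1],None,fx=2.2,fy=2.2,interpolation=cv2.INTER_CUBIC))
cv2.imwrite("pics/v5.png",np.hstack(out))
M=np.load("M.npy")
print([((proj(d,(M@[x,y,71,1])[:3])[0]-[280,180])*2.2+[396,0]).round(0).tolist() for x in(-47,-51.5) for y in(-18,18)])
E
```

```text
t 13.35 tunnel [-258.4  257.3  182. ] w 52.1 F [-0.  -0.  -0.9] tool yaw off deg 0.746830580513067 tilt [ 0.     0.002 -1.   ]
[[598.0, 126.0], [553.0, 122.0], [598.0, 131.0], [553.0, 127.0]]
```

View pics/v5.png

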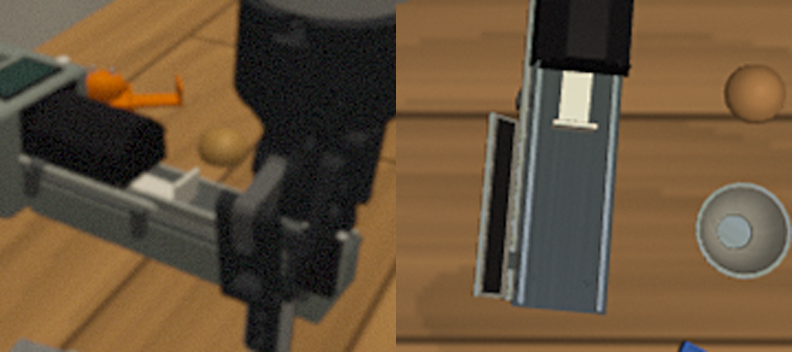

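The cover is shut, the flange is back up, and the plate's outer edge is at (554,125)-(598,128), which is within a few mm of home. I measure it more exactly.

Run:
```python
from h import *
M=np.load("M.npy")
# sub-pixel outer edge of end plate (half-level crossing along track lines)
for n,x0 in(("top0",-137),("top5",-47)):
    d=dict(np.load(n+".npz"));g=d["color"].min(2).astype(np.float32);o=[]
    for y in(-14,-10,-5,0,5,10,14):
        xs=np.arange(x0-14,x0+6,.25);uv=proj(d,np.array([(M@[x,y,71,1])[:3] for x in xs])).astype(np.float32)
        p=cv2.remap(g,uv[:,0].copy(),uv[:,1].copy(),cv2.INTER_LINEAR).ravel()
        lv=(p[:10].mean()+p.max())/2;o.append(xs[np.argmax(p>lv)])
    print(n,np.round(o,1))
```

```text
top0 [-136.5 -137.  -137.  -136.8 -136.8 -137.2 -137. ]
top5 [-48.8 -48.5 -48.2 -48.5 -48.  -48.  -48. ]
```

The end plate is at x ≈ -48.3 mm (home -47, tolerance 4.5). That agrees with the stop felt during the push, so I hand in.

```bash
python3 -c "
from cell import order
print(order.finish_job())"
```

```text
the job is handed in; nothing more can be done
None
```

The job is handed in at about 13.5 s of the 46 s: the tray was pushed home against the stop (end plate measured at x ≈ -48 mm, home -47, tolerance 4.5), the cover is shut and the hand is clear; the interface gave no verdict.

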